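# Open the vial reader and load the carrier

### The job

Swing the vial reader's hinged cover up and back past its balance point so that it stays open on its own. Then push the carrier with its two vials along the deck, fully home against the back of the chamber, keeping both vials upright in it, and leave the other glassware on the bench where it stands.

Things in the scene. Friction and masses are not known exactly. Their poses are not given: they have to be found in the camera images.
- unit: Vial reader, a white bench instrument 280 (x) x 120 (y) mm, fixed to the bench, turned up to 0.3 rad about the vertical. Origin: centre of its underside, on the bench; x points from its open loading end (robot side, x = -140 mm) to its rear, z up. From x = 0 to 75 mm is the chamber, with side walls up to 92 mm above the bench, shut by the cover; behind it a housing 85 mm high.
- chamber_back (a point): Middle of the foot of the chamber's back wall, on the deck: unit x = 75 mm, y = 0, 30 mm above the bench; axes as the unit's. The deck is flat steel, 30 mm above the bench, from unit x = -140 mm to this wall. Two side rails, 77 mm apart inside and 12 mm high, run along the deck to the wall and guide the carrier.
- lid (a joint): Hinge angle of the grey cover (0.28 kg), rad: 0 closed (level over the chamber), growing as its robot-side edge swings up and back; stop at 2.1. Balance point about 1.6: below it, it falls shut; beyond it, it falls open against the stop and stays. The hinge is nearly free; lifting at the lip takes about 2 N.
- lid_hinge (a point): Point on the hinge line, mid-width, at unit x = 85 mm, 95 mm above the bench. It does not move. The hinge line runs along the unit's y. The cover is a plate 104 mm wide, 5 mm thick, 92 mm long from the hinge; at its end a front skirt hangs 40 mm down and blocks the chamber's mouth when closed.
- lid_lip (a point): Middle of the lower front edge of the cover's lip, 118 mm from the hinge line, level with it when closed; moves with the cover. The lip is a tongue 70 mm wide and 5 mm thick that juts 26 mm out from the top of the skirt, towards the robot; it can be lifted from below.
- carrier: Loose aluminium carrier, 60 (x) x 72 (y) mm, 110 to 230 g, on the deck between the rails. Origin: centre of its underside; x as the unit's. Block 16 mm high with an upright push plate 72 mm wide, 28 mm high, 6 mm thick along its robot-side edge (outer face at x = -30 mm); front at x = +30 mm. Starts with its origin at unit x = -95 to -70 mm; fully home it is at unit x = 45 mm.
- vial_a: Capped amber glass vial, 20 mm diameter, 36 mm tall, 25 g, standing loose in a pocket 11 mm deep of the carrier, its underside 5 mm above the carrier's underside, at carrier x = 3 mm, y = -18 mm. Origin: centre of its underside, z to its cap.
- vial_b: As vial_a, in the pocket at carrier x = 3 mm, y = +18 mm.
- flask: Bystander: conical glass flask, 80 mm across, 120 mm tall, beside the reader. Origin: centre of its underside.
- bottle: Bystander: glass bottle, 52 mm across, 100 mm tall, beside the reader. Origin: centre of its underside.
- dish: Bystander: closed clear dish, 90 mm across, 18 mm high, beside the reader. Origin: centre of its underside.
- stopper: Bystander: small black rubber stopper, 22 mm across, 24 mm tall, beside the reader. Origin: centre of its underside.
- jar: Bystander: amber jar, 48 mm across, 55 mm tall, beside the reader's rear. Origin: centre of its underside.
Mind the look-alikes: they are no part of the job. There is more than one size of the carrier; the job needs the middle-sized.

How it is judged:
By the outcome, as a careful person would: the job done as asked, in the order asked, and still so for the second after the job is handed in, with the robot touching nothing.
It also fails if it takes over 56 s, if anything falls off the work surface, if the arm or the gripper's body presses on something with over 40 N, if the wrist force passes 120 N, or if a joint passes its speed limit or range.

### The arm

A 6-joint arm with a two-finger parallel gripper is mounted at the origin on the work surface. World frame = base frame: x ahead of the robot, y to its left, z up, the work surface at z = 0. Lengths are in mm, angles in rad, forces in N, time in s.
With the tool pointing down it reaches from about 350 to 975 mm from the base axis. Payload 7.1 kg.
Tool frame: the origin (TCP) lies on the front face of the gripper's body, between the roots of the fingers; the fingertips stand 80 mm ahead of it and the grasp point (between the pads) lies 61 mm ahead of it (env.tips_ahead is the distance from the TCP to the fingertips, in mm); z points along the fingers, y is the direction in which the jaws open and shut (so a half turn about z gives the same grasp; the last joint's range is limited). The gripper opens to 88 mm and grips with 3 to 60 N. Pads are 20 mm wide; open, the fingers measure 115 mm over their backs; the gripper's body (75 mm by 178 mm) begins 61 mm behind the grasp point.
Start: joints at [-1.284, 0.423, 1.63, -0, 1.089, -0.019], TCP at [188.178, -595.982, 302.675] pointing down, gripper open.
Joint ranges: [-3, 3], [-0.9, 2.11], [0.09, 2.58], [-1.31, 4.45], [0.11, 2.69], [-2.54, 2.54]. Speed limits (rad/s): [2.39, 2.39, 3.01, 3.14, 3.14, 3.14].

### API

Orientations are given as a unit quaternion [x, y, z, w].
In Python, from station import env, set_gripper, viewer, workorder gives the robot as it stands. Calls block until the motion is done:
- env.reach(position, orientation): joint-space move of the TCP to a pose.
- env.move_l(position, rot=None, rate=150, f_stop=None): straight line of the TCP; rot=None keeps the orientation; rate is the mean speed in mm/s. With f_stop (N) it stops when the force on the tool has changed by that much, and returns True; else False.
- env.move_joints(angles): joint-space move.
- set_gripper(opening): finger opening in mm; the grip force is fixed at half the most; returns when the fingers have stopped.
- env.hold(seconds).
- env.ik(position, orientation): joint angles nearest the present ones, or None.
- env.read_state(): the state.
- viewer.camera(name): name is "scene" or "top"; returns the picture (384x512x3 uint8, blue, green, red); there is no depth.
- viewer.camera_params(name): a dict with "fx", "fy", "cx", "cy" (pixels), "pose" (4x4, takes a point from camera to world coordinates). Camera axes: x right, y up, looking along -z (the intrinsics and any distortion apply to the point x, -y, -z); pixel columns grow to the right and rows downward; lengths in mm; the calibration is good to about 2 mm. A picture is of the moment at which its call begins. camera_params takes no time and is no camera call.
A pose or a line that the arm cannot do raises env.IKError and nothing moves.
- workorder.sign_off(): hands the job in, once; it reports no verdict.
The state is a dict: "time_s": time; "qpos": joint angles; "dq": joint speeds; "tau": joint torques, N m; "tool_pos": TCP position; "orientation": TCP orientation; "force": force on the tool from outside, world axes, zero at the start; "wrist_torque": the same for the moment, N m; "width": finger opening in mm.
Only numpy, scipy, OpenCV 4.12 (cv2) and the standard library are available. Lean on these libraries where they do the work, as an engineer would, in place of code of your own. Each camera call takes 0.05 s, during which the arm holds its last target. There are 200 camera calls.

## Working session

There is one attempt and no reset: what is moved stays moved. The work goes in short steps, each a Python script; the robot and the scene stay as the last script left them, time stands still between calls to the robot, and variables do not carry over. Pictures are saved under pics/ and viewed, about 8 in all and at most 12, crops included, and the job is handed in when it is done.

```bash
ls; mkdir -p pics
python3 - <<'E'
from station import env, viewer
import cv2, numpy as np
np.set_printoptions(precision=4,suppress=True)
for n in("scene","top"):
    im=viewer.camera(n); cv2.imwrite(f"pics/{n}0.png",cv2.resize(im,(800,600),interpolation=cv2.INTER_CUBIC)); cv2.imwrite(f"pics/{n}_raw.png",im)
    print(n,viewer.camera_params(n))
print(env.read_state())
E
```

```text
pics
scene {'fx': 391.50237483644594, 'fy': 391.50237483644594, 'cx': 246.68923489180597, 'cy': 195.54673310801695, 'pose': array([[   0.5755,   -0.5422,    0.6122,  976.7717],
       [   0.8178,    0.3708,   -0.4402, -263.6745],
       [   0.0117,    0.754 ,    0.6568,  551.2191],
       [   0.    ,    0.    ,    0.    ,    1.    ]])}
top {'fx': 431.43332505338975, 'fy': 431.43332505338975, 'cx': 256.2601308419557, 'cy': 193.04816809876874, 'pose': array([[ -0.0276,   0.9811,  -0.1915, 400.6471],
       [ -0.9994,  -0.0233,   0.0244,  54.8817],
       [  0.0194,   0.1921,   0.9812, 868.1072],
       [  0.    ,   0.    ,   0.    ,   1.    ]])}
{'time_s': 0.1, 'qpos': array([-1.284 ,  0.4237,  1.6306, -0.    ,  1.0886, -0.019 ]), 'dq': array([-0.0001, -0.0028, -0.0013,  0.002 , -0.0013, -0.0001]), 'tau': array([ -0.0001, -54.5617, -27.4325,   0.0645,   0.0188,  -0.    ]), 'tool_pos': array([ 188.0685, -595.6288,  302.0045]), 'orientation': array([ 0.9883,  0.1523, -0.0001, -0.0007]), 'force': array([ 0.1393, -0.3536, -0.3983]), 'wrist_torque': array([ 0.0049, -0.004 ,  0.0569]), 'width': 87.45009455670696}
```

View pics/scene0.png

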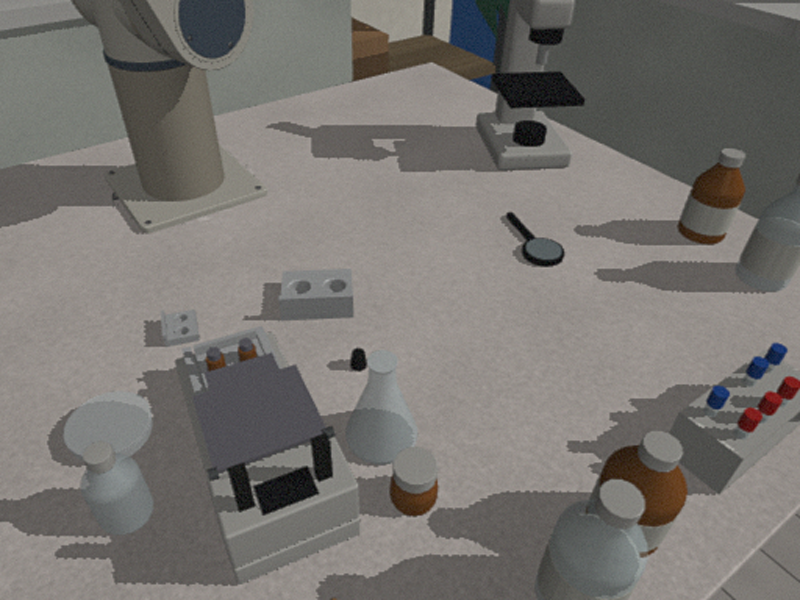

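View pics/top0.png

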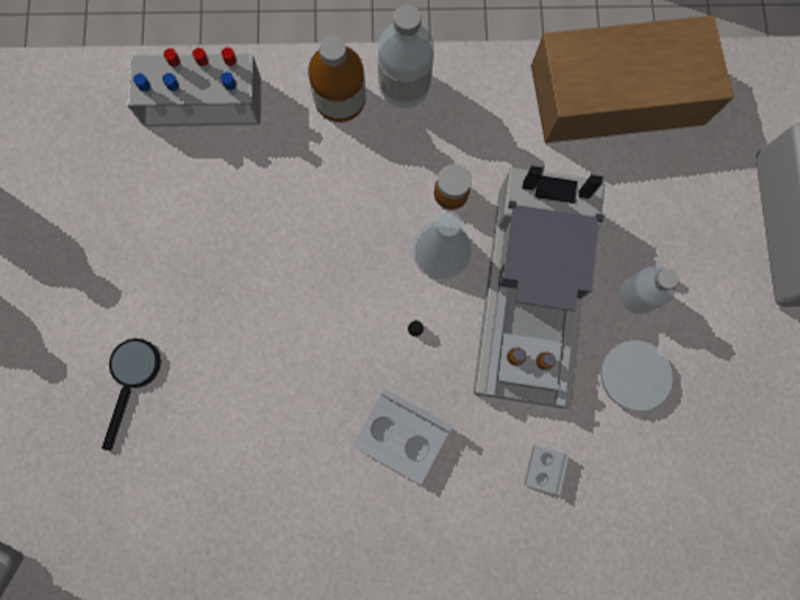

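The scene view shows the reader at lower left with the grey cover shut. The top view (800 px wide) shows the cover at about (550,255), the lip edge at about (547,303), the vial caps at (516,355) and (546,360), and the flask at (445,240). The carrier on the deck is the middle-sized one, and the two others on the bench are decoys.

```bash
cat > h.py <<'E'
import numpy as np, cv2
from station import env, set_gripper, viewer, workorder
from scipy.spatial.transform import Rotation as R
np.set_printoptions(precision=3,suppress=True)
def cast(name,px,z):
    p=viewer.camera_params(name); px=np.atleast_2d(px).astype(float)
    d=np.c_[(px[:,0]-p['cx'])/p['fx'],-(px[:,1]-p['cy'])/p['fy'],-np.ones(len(px))]@p['pose'][:3,:3].T
    o=p['pose'][:3,3]; return o+d*((z-o[2])/d[:,2])[:,None]
E
python3 - <<'E'
from h import *
im=cv2.imread('pics/top_raw.png'); k=512/800
print("lid px",im[int(255*k),int(550*k)],"deck",im[int(320*k),int(535*k)])
b,g,r=[im[...,i].astype(int) for i in range(3)]
m=((abs(b-im[163,352,0])<22)&(abs(g-im[163,352,1])<18)&(b-r>4)).astype(np.uint8)
m=cv2.morphologyEx(m,cv2.MORPH_OPEN,np.ones((3,3)))
n,l,s,c=cv2.connectedComponentsWithStats(m); i=l[163,352]; print(s[i])
lm=(l==i).astype(np.uint8)
cn=max(cv2.findContours(lm,0,2)[0],key=len).reshape(-1,2)
W=cast('top',cn,100); rc=cv2.minAreaRect(W[:,:2].astype(np.float32)); print(rc); print(cv2.boxPoints(rc))
# vials' caps/amber
for n,p,z in (("vialA?",(516,355),71),("vialB?",(546,360),71),("deckcornerL",(476,398),0),("deckcornerR",(568,406),0),("flasktop",(450,222),120),("jar top",(454,180),55),("bottle top",(667,279),100),("stopper",(416,328),24),("dish",(638,376),18)):
    print(n,cast('top',np.array(p)*k,z)[0])
v=cv2.resize(im[100:270,290:440],None,fx=4.,fy=3.5,interpolation=cv2.INTER_CUBIC)
q=cv2.resize(im[95:275,290:450],None,fx=3.3,fy=3.3,interpolation=cv2.INTER_CUBIC)
cs,_=cv2.findContours(cv2.resize(lm[95:275,290:450],None,fx=3.3,fy=3.3,interpolation=0),0,2); cv2.drawContours(q,cs,-1,(0,255,0),1)
cv2.imwrite('pics/c1.png',q)
E
```

```text
lid px [90 82 82] deck [119 118 117]
[ 323  132   60   67 3173]
((599.50244140625, -142.4375), (103.4803695678711, 117.55300903320312), 79.72786712646484)
[[ 532.442 -182.867]
 [ 648.11  -203.83 ]
 [ 666.563 -102.008]
 [ 550.895  -81.045]]
vialA? [ 488.241 -100.752   71.   ]
vialB? [ 481.369 -136.207   71.   ]
deckcornerL [442.205 -59.923   0.   ]
deckcornerR [ 428.927 -177.417    0.   ]
flasktop [639.364 -23.791 120.   ]
jar top [715.878 -38.074  55.   ]
bottle top [ 570.272 -279.029  100.   ]
stopper [530.916  15.104  24.   ]
dish [ 463.473 -264.523   18.   ]
```

View pics/c1.png

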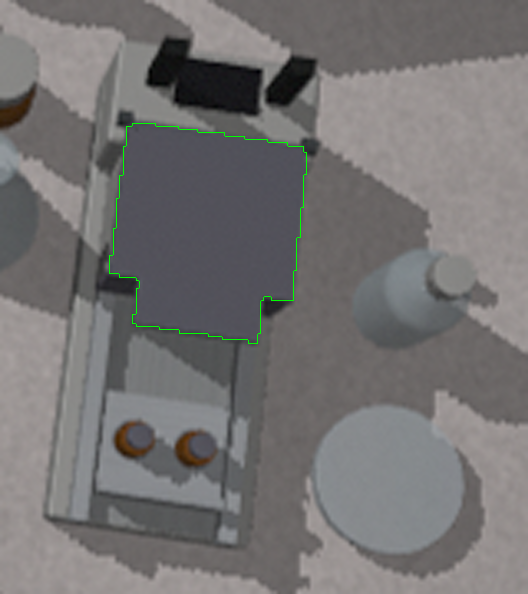

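The crop shows a clean contour on the cover, measuring 103.5 x 117.6 mm against a nominal 104 x 118. The yaw needs direct edge fits, so I'll do those now.

Run:
```python
from h import *
def c(x,y,z): return cast('top',(np.array([x,y])/3.3+[290,95])-0.35,z)[0]
g={n:c(*p,100) for n,p in dict(rl=(127,123),rr=(307,147),fl=(110,272),fr=(295,300),ll=(133,326),lr=(258,343)).items()}
for n in g: print(n,g[n])
yw=lambda v:np.arctan2(v[1],v[0])
print("yaws sides",yw(g['rl']-g['fl']),yw(g['rr']-g['fr']),"rear",yw(g['rl']-g['rr'])-np.pi/2,"lip",yw(g['ll']-g['lr'])-np.pi/2, yw(g['fl']-g['fr'])-np.pi/2)
a=c(139,436,71);b=c(203,446,71);print("caps",a,b,np.linalg.norm(a-b),yw(a-b)-np.pi/2)
pl=c(97,490,58);pr=c(226,508,58);print("plate top",pl,pr,np.linalg.norm(pl-pr),yw(pl-pr)-np.pi/2)
l0=c(46,516,0);r0=c(242,547,0);print("base",l0,r0,np.linalg.norm(l0-r0),yw(l0-r0)-np.pi/2)
```

```text
rl [ 663.966 -101.991  100.   ]
rr [ 647.585 -203.545  100.   ]
fl [577.496 -87.334 100.   ]
fr [ 559.195 -189.38   100.   ]
ll [546.662 -98.305 100.   ]
lr [ 535.479 -166.866  100.   ]
yaws sides -0.16790036107162168 -0.15891199514626012 rear -0.1599298042948869 lip -0.1616847890288573 -0.17745818028009297
caps [ 488.968 -103.66    71.   ] [ 482.401 -139.506   71.   ] 36.443077347637704 -0.1811967327207733
plate top [460.237 -80.395  58.   ] [ 448.14  -153.328   58.   ] 73.92998688573203 -0.16436127851463822
base [449.611 -58.176   0.   ] [ 427.835 -176.254    0.   ] 120.0689252200364 -0.18237020633763001
```

```bash
cat >> h.py <<'E'
YAW=-0.168; O=np.array([574.5,-139.,0]); RU=R.from_euler('z',YAW)
def pose(tip,phi,y=0):   # tip centre (x,z) in unit frame, pitch below horizontal
    d=np.array([np.cos(phi),0,-np.sin(phi)]); Y=np.array([0,-1.,0]); X=np.cross(Y,d)
    p=np.array([tip[0],y,tip[1]])-env.tips_ahead*d
    return O+RU.apply(p),(RU*R.from_matrix(np.c_[X,Y,d])).as_quat()
def liftp(th,s=13,gap=0):
    phi=max(.8,min(th+.15,1.65)); d=np.array([np.cos(phi),-np.sin(phi)]); n=np.array([np.sin(phi),np.cos(phi)])
    return np.array([85-118*np.cos(th),95+118*np.sin(th)])+s*d-(10+gap)*n, phi
def unit(p): return RU.inv().apply(np.asarray(p)-O)
E
cat > plan.py <<'E'
from h import *
a,phi=liftp(0,gap=7); pre=[a[0]-24,a[1]]
ths=np.linspace(0,1.85,11)
WP=[pose([pre[0]-20,200],phi),pose(pre,phi),pose(a,phi)]+[pose(*liftp(t)) for t in ths]
E
python3 - <<'E'
from plan import *
print(env.tips_ahead)
for p,q in WP: print(p,env.ik(p,q))
for x in(-150,15): print(env.ik(*pose([x-10,45],np.pi/2)))
E
```

```text
80.0
[ 440.539 -116.28   257.388] [-0.347  0.162  2.389  2.513  0.212 -1.082]
[ 460.257 -119.625  131.219] [-0.335  0.569  2.388  2.931  0.589 -1.516]
[ 483.919 -123.638  131.219] [-0.324  0.572  2.339  2.931  0.545 -1.503]
[ 488.87  -124.477  136.096] [-0.321  0.559  2.329  2.926  0.522 -1.494]
[ 490.855 -124.814  157.801] [-0.321  0.497  2.325  2.9    0.458 -1.463]
[ 496.743 -125.812  178.766] [-0.318  0.441  2.311  2.864  0.389 -1.421]
[ 506.332 -127.439  198.275] [-0.314  0.396  2.286  2.815  0.322 -1.365]
[ 523.153 -130.292  220.336] [-0.302  0.338  2.207  2.331  0.116 -0.868]
[ 548.189 -134.538  243.412] [-0.284  0.314  2.059  0.2    0.281  1.276]
[ 576.984 -139.421  261.424] [-0.269  0.347  1.894  0.055  0.592  1.429]
[ 608.554 -144.775  273.757] [-0.257  0.418  1.718  0.014  0.88   1.474]
[ 641.821 -150.418  279.988] [-0.247  0.517  1.534 -0.005  1.15   1.494]
[ 664.645 -154.288  280.058] [-0.244  0.557  1.465 -0.006  1.198  1.498]
[ 685.763 -157.87   276.012] [-0.241  0.593  1.413 -0.006  1.215  1.5  ]
[-0.291  0.473  2.146 -0.     0.522  1.448]
[-0.257  0.628  1.785 -0.     0.729  1.482]
```

```bash
cat > plan.py <<'E'
from h import *
def liftp(th,phi=.6,s=12,gap=0):
    d=np.array([np.cos(phi),-np.sin(phi)]); n=np.array([np.sin(phi),np.cos(phi)])
    if th<phi: c=np.array([85-118*np.cos(th),95+118*np.sin(th)])+s*d
    else: r=118-s; c=np.array([85-r*np.cos(th),95+r*np.sin(th)])
    return c-(10+gap)*n, phi
def plan(phi,n=10,end=1.8):
    a,_=liftp(0,phi,gap=6); pre=[a[0]-26,a[1]]
    return [pose([pre[0]-10,170],phi),pose(pre,phi),pose(a,phi)]+[pose(*liftp(t,phi)) for t in np.linspace(0,end,n)]
E
python3 - <<'E'
from plan import *
for phi in (.5,.6,.7):
    print(phi)
    for p,q in plan(phi): print(p,env.ik(p,q))
E
```

```text
0.5
[ 440.073 -116.201  208.354] [-0.376  0.489  2.514  2.915  0.936 -1.535]
[ 449.932 -117.874  113.56 ] [-0.368  0.835  2.464  2.955  1.226 -1.604]
[ 475.566 -122.221  113.56 ] [-0.35   0.811  2.414  2.967  1.153 -1.587]
[ 478.402 -122.702  118.825] [-0.349  0.792  2.412  2.967  1.132 -1.583]
[ 480.721 -123.095  142.268] [-0.347  0.714  2.419  2.962  1.062 -1.569]
[ 487.586 -124.26   164.776] [-0.343  0.638  2.412  2.957  0.98  -1.552]
[ 498.104 -126.043  184.43 ] [-0.337  0.573  2.394  2.952  0.899 -1.534]
[ 511.547 -128.323  200.618] [-0.33   0.525  2.368  2.948  0.825 -1.517]
[ 527.893 -131.095  213.774] [-0.322  0.492  2.333  2.944  0.759 -1.501]
[ 546.489 -134.249  223.374] [-0.314  0.475  2.294  2.942  0.703 -1.489]
[ 566.595 -137.659  229.036] [-0.307  0.473  2.251  2.942  0.659 -1.479]
[ 587.41  -141.19   230.533] [-0.299  0.484  2.208  2.944  0.626 -1.473]
[ 608.103 -144.699  227.806] [-0.293  0.506  2.164  2.948  0.605 -1.471]
0.6
[ 442.232 -116.567  215.171] [-0.365  0.391  2.481  2.891  0.709 -1.491]
[ 452.091 -118.24   120.19 ] [-0.358  0.732  2.451  2.957  1.012 -1.58
[... 1058 characters left out ...]
[-0.331  0.622  2.368  2.952  0.721 -1.533]
[ 486.655 -124.102  154.601] [-0.33   0.55   2.366  2.936  0.649 -1.511]
[ 493.52  -125.266  177.11 ] [-0.326  0.484  2.352  2.916  0.57  -1.483]
[ 504.656 -127.155  197.786] [-0.321  0.43   2.326  2.892  0.492 -1.449]
[ 518.815 -129.556  214.929] [-0.315  0.394  2.292  2.866  0.424 -1.413]
[ 535.16  -132.328  228.085] [-0.309  0.374  2.255  2.839  0.368 -1.378]
[ 553.757 -135.482  237.685] [-0.302  0.369  2.213  2.813  0.323 -1.345]
[ 573.863 -138.892  243.347] [-0.295  0.377  2.169  2.791  0.287 -1.316]
[ 594.677 -142.422  244.844] [-0.289  0.395  2.125  2.776  0.262 -1.295]
[ 615.37  -145.932  242.117] [-0.284  0.423  2.082  2.771  0.247 -1.285]
```

Run:
```python
from plan import *
W=plan(.6)
set_gripper(0)
q=np.array(env.ik(*W[0])); q1=q.copy(); q1[0]=-1.284; q1[1]-=.15
env.move_joints(q1); env.reach(*W[0])
print(env.move_l(W[1][0],rate=120,f_stop=8))
print(env.move_l(W[2][0],rate=60,f_stop=8))
s=env.read_state(); print(s['time_s'],s['width'],s['force'],s['tool_pos']-W[2][0],s['qpos'])
a=viewer.camera('scene');b=viewer.camera('top')
f=lambda i,s:cv2.resize(i,None,fx=s,fy=s,interpolation=cv2.INTER_CUBIC)
cv2.imwrite('pics/p2.png',np.hstack([f(a[150:350,60:260],2),f(b[100:300,260:460],2)]))
```

```text
False
False
7.125 0.6985381077803227 [0.127 0.259 0.088] [0.156 0.084 0.193] [-0.342  0.718  2.4    2.965  0.947 -1.566]
```

View pics/p2.png

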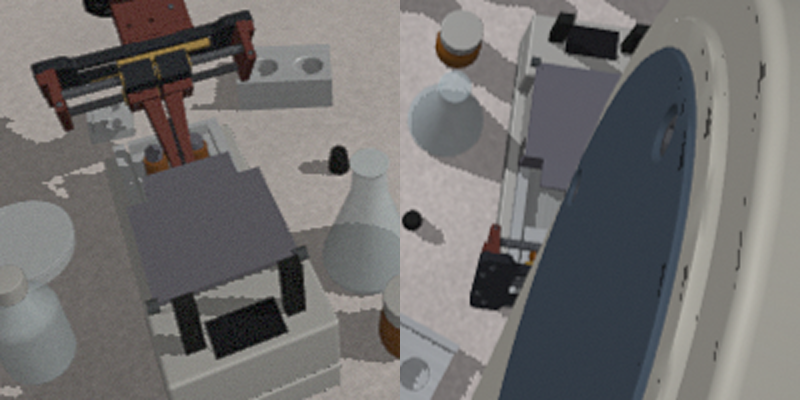

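The view shows the fingers under the middle of the lip and clear of the vials, with no contact force. Now I'll lift.

Run:
```python
from plan import *
W=plan(.6,n=11,end=1.85)[3:]
for i,(p,q) in enumerate(W):
    hit=env.move_l(p,rate=70,f_stop=25)
    s=env.read_state(); print(i,hit,s['time_s'],s['force'],s['tool_pos']-p)
    if hit: break
a=viewer.camera('scene')
cv2.imwrite('pics/p3.png',cv2.resize(a[60:384,60:320],None,fx=1.8,fy=1.8,interpolation=cv2.INTER_CUBIC))
```

```text
0 False 7.475 [-0.452  0.65  -1.963] [-0.427  0.112 -0.081]
1 False 7.9333 [-1.431  0.268 -0.704] [-0.189  0.063  0.11 ]
2 False 8.3917 [-0.144 -0.301 -1.002] [ 0.073 -0.027  0.052]
3 False 8.85 [ 0.267  0.047 -1.671] [ 0.026 -0.002 -0.087]
4 False 9.2833 [ 0.019  1.078 -1.217] [-0.121  0.075 -0.151]
5 False 9.7167 [-2.134 -0.249 -0.889] [-0.125  0.038 -0.063]
6 False 10.15 [-2.    -0.543  0.661] [0.088 0.002 0.141]
7 False 10.5833 [-0.697  0.072 -0.812] [ 0.524 -0.059  0.367]
8 False 11.0167 [-1.875  0.346  9.828] [ 1.828 -0.399  2.274]
9 False 11.45 [ 0.761 -1.898 12.315] [ 3.345 -0.82   4.068]
10 False 11.8833 [ 3.577 -2.919 13.679] [ 4.327 -1.219  5.054]
```

View pics/p3.png

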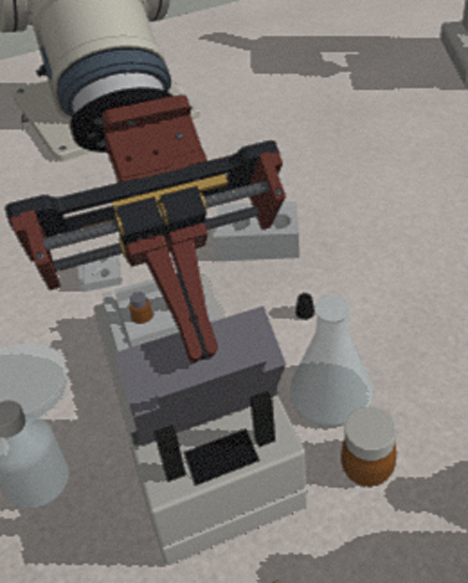

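This picture is ambiguous. The cover looks far back, with the fingers resting on the skirt (about +13 N in z, low). I'll retreat along the tool axis and look again.

Run:
```python
from plan import *
s=env.read_state(); d=R.from_quat(s['orientation']).apply([0,0,1])
env.move_l(s['tool_pos']-40*d+[0,0,15],rate=80)
s=env.read_state(); env.move_l(s['tool_pos']+RU.apply([-90,0,60]),rate=150)
s=env.read_state(); print(s['time_s'],s['force'],s['qpos'])
a=viewer.camera('scene')
def prj(p):
    c=viewer.camera_params('scene'); w=O+RU.apply(p); v=np.linalg.inv(c['pose'])@np.r_[w,1]
    return np.array([c['cx']+c['fx']*v[0]/-v[2],c['cy']-c['fy']*v[1]/-v[2]])
o=(a[100:384,60:320]).copy(); o=cv2.resize(o,None,fx=2,fy=2,interpolation=cv2.INTER_CUBIC); o2=o.copy()
for th,col in((1.7,(0,255,0)),(2.1,(0,0,255))):
    for y in(-52,52):
        P=lambda r,h:tuple(((prj([85-r*np.cos(th)+h*np.sin(th)*-1,y,95+r*np.sin(th)-h*np.cos(th)])-[60,100])*2).astype(int).tolist())
        cv2.line(o2,P(0,0),P(92,0),col,1); cv2.line(o2,P(92,0),P(92,40),col,1)
cv2.imwrite('pics/p4.png',cv2.resize(np.hstack([o,o2]),(800,437)))
```

```text
13.5917 [ 0.496  0.469 -0.357] [-0.332  0.094  2.298  2.575  0.253 -1.111]
```

View pics/p4.png

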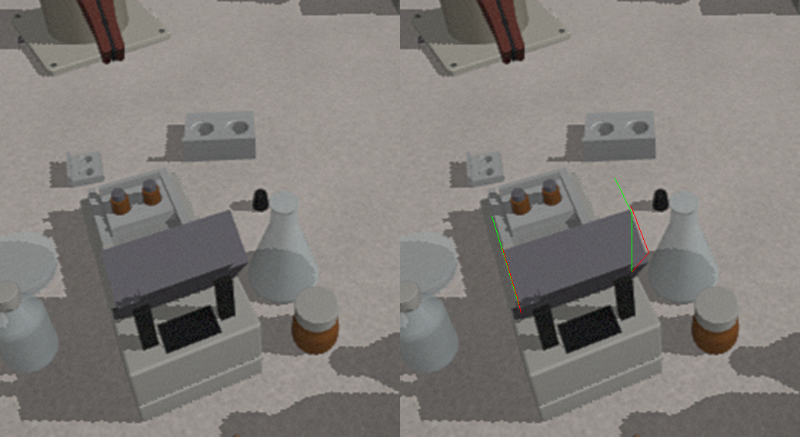

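The red overlay (2.1 rad) matches the cover, so it is open against its stop. Both vials stand in the carrier at (119,200) and (151,190), and the bystanders haven't moved. Next is the push.

Run:
```python
from h import *
D=np.pi/2; P=lambda x,z:pose([x,z],D)
env.reach(*P(-152,210)); set_gripper(30)
print(env.move_l(P(-152,46)[0],rate=150,f_stop=8))
print('touch',env.move_l(P(-122,46)[0],rate=40,f_stop=3)); s=env.read_state(); print(s['time_s'],unit(s['tool_pos']),s['force'],s['width'])
print(env.move_l(P(-10,46)[0],rate=45,f_stop=12)); s=env.read_state(); print(s['time_s'],unit(s['tool_pos']),s['force'])
print('home',env.move_l(P(16,46)[0],rate=15,f_stop=10)); s=env.read_state(); print(s['time_s'],unit(s['tool_pos']),s['force'])
env.hold(.2)
for n in('scene','top'): cv2.imwrite(f'pics/h_{n}.png',viewer.camera(n))
a=cv2.imread('pics/h_scene.png')
cv2.imwrite('pics/p5.png',cv2.resize(a[100:350,60:300],None,fx=2.4,fy=2.4,interpolation=cv2.INTER_CUBIC))
```

```text
False
touch False
18.6333 [-122.037   -0.006  125.933] [ 0.066 -0.255  0.649] 29.772643099368988
False
21.275 [-10.095   0.011 125.983] [-0.653 -0.764  0.874]
home True
22.3167 [  3.663   0.125 125.364] [-0.525  0.361 -0.182]
```

View pics/p5.png

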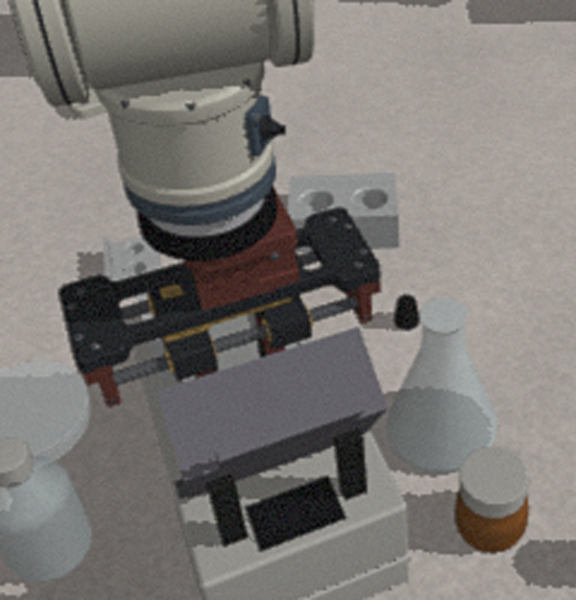

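The push stopped at about 13.7 mm for the plate face, against 15 expected, which is within calibration. A second slow, firmer push will confirm it's seated; then I'll retreat and look.

Run:
```python
from h import *
D=np.pi/2; P=lambda x,z:pose([x,z],D)
print('again',env.move_l(P(16,46)[0],rate=10,f_stop=15)); s=env.read_state(); print(s['time_s'],unit(s['tool_pos']),s['force'])
env.hold(.3); s=env.read_state(); print(unit(s['tool_pos']),s['force'])
env.move_l(P(-40,46)[0],rate=60); env.move_l(P(-40,200)[0],rate=150); 
env.reach(*pose([-150,220],D)); q=env.read_state()['qpos'].copy(); q[0]-=.9; env.move_joints(q)
print(env.read_state()['time_s'])
a=viewer.camera('scene');b=viewer.camera('top'); cv2.imwrite('pics/f_top.png',b)
f=lambda i:cv2.resize(i,None,fx=2,fy=2,interpolation=cv2.INTER_CUBIC)
cv2.imwrite('pics/p6.png',np.hstack([f(a[130:350,70:270]),f(b[90:310,260:460])]))
```

```text
again True
23.2667 [  4.401   0.23  124.638] [0.836 0.165 0.39 ]
[  4.02    0.257 124.253] [ 0.18  -0.356 -0.154]
27.575
```

View pics/p6.png

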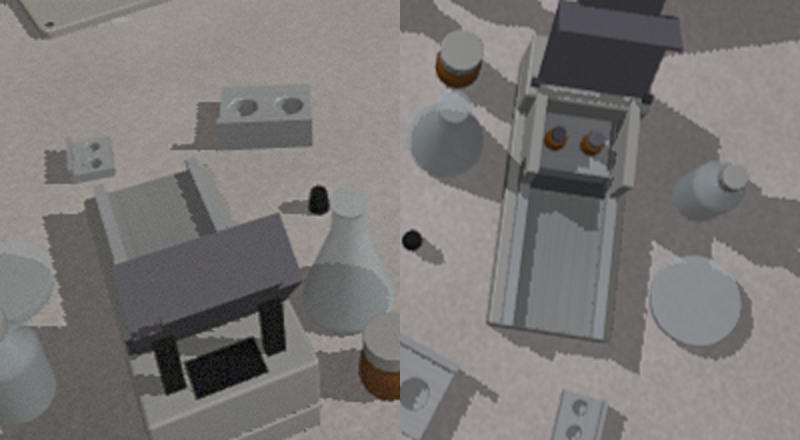

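The top view shows the carrier deep in the chamber with both vials upright, at (558,133) and (595,140). The cover is open and the bystanders haven't moved. I'll check the depth numerically.

Run:
```python
from h import *
b=cv2.imread('pics/f_top.png')
u=lambda x,y,z:unit(cast('top',np.array([(x-400)/2+260,y/2+90])-.25,z)[0])
print('caps',u(558,133,71),u(595,140,71),'expect x 48, y +-18')
cv2.imwrite('pics/p7.png',cv2.resize(b[125:195,315:385],None,fx=8,fy=8,interpolation=cv2.INTER_CUBIC))
```

```text
caps [47.051 21.71  71.   ] [ 45.305 -14.313  71.   ] expect x 48, y +-18
```

View pics/p7.png

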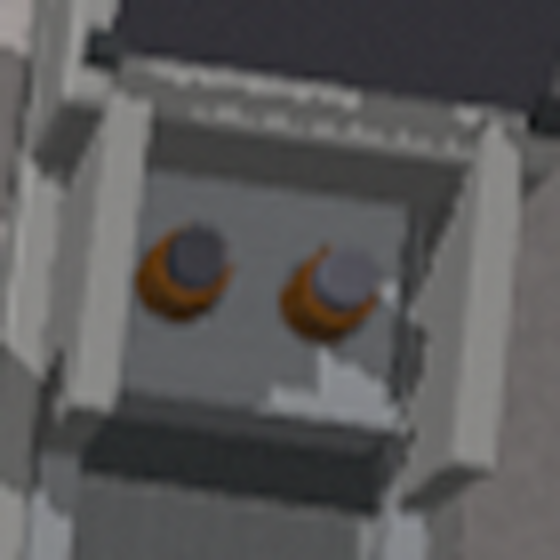

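Run:
```python
from h import *
u=lambda x,y,z:unit(cast('top',np.array([x,y])/8+[315,125]-.44,z)[0])
print('wall top',u(300,137,85),'carrier front',u(300,189,46),'plate top outer',u(250,428,58),'expect 75,75,15')
```

```text
wall top [74.932  1.99  85.   ] carrier front [75.359 -7.301 46.   ] plate top outer [ 9.604  1.327 58.   ] expect 75,75,15
```

The front edge against the wall says there's no gap, but the cap and plate figures read 1–2 mm short or more. There's time for one firmer push to settle it.

Run:
```python
from h import *
D=np.pi/2; P=lambda x,z:pose([x,z],D)
env.reach(*P(-60,200)); env.move_l(P(-30,46)[0],rate=150,f_stop=8); env.move_l(P(-4,46)[0],rate=60,f_stop=8)
print('touch',env.move_l(P(12,46)[0],rate=15,f_stop=4)); s=env.read_state(); print(s['time_s'],unit(s['tool_pos']))
print('firm',env.move_l(P(16,46)[0],rate=15,f_stop=28)); s=env.read_state(); print(s['time_s'],unit(s['tool_pos']),s['force'])
env.move_l(P(-40,46)[0],rate=60); env.move_l(P(-40,200)[0],rate=150)
env.reach(*P(-150,220)); q=env.read_state()['qpos'].copy(); q[0]-=.9; env.move_joints(q)
b=viewer.camera('top'); print(env.read_state()['time_s'])
a=cv2.imread('pics/f_top.png'); f=lambda i:cv2.resize(i[100:280,290:440],None,fx=2.6,fy=2.6,interpolation=cv2.INTER_CUBIC)
cv2.imwrite('pics/p8.png',np.hstack([f(a),f(b)]))
```

```text
touch True
31.7 [  3.502   0.041 125.567]
firm True
32.2833 [  4.781   0.236 124.308] [0.169 0.225 0.831]
36.35
```

View pics/p8.png

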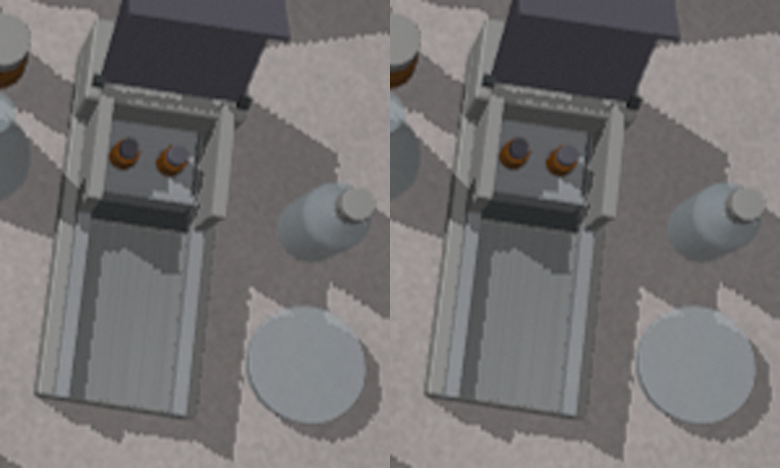

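The touch came at 3.5 mm and the 28 N stop at 4.8 mm, which is just arm compliance against a solid wall. The pictures before and after look the same, so the carrier is home with its vials upright. Signing off.

```bash
python3 -c "
from station import workorder,env
print(workorder.sign_off(), env.read_state()['time_s'])"
```

```text
the job is handed in; nothing more can be done
the job is handed in; nothing more can be done
```

The job is done and handed in, with the robot clock at about 36 s of the 56 s allowed. I lifted the cover by its lip with closed fingers until it went past its balance point. Then I pushed the carrier home by its push plate with the fingers pointing down.

- **Cover:** it rests open, matching an overlay drawn at the 2.1 rad stop. It left the fingers before the last few steps of the lift, and the fingers then pressed on it with about 14 N. Nothing moved out of place.
- **Carrier:** three pushes, at 10, 15 and 28 N, stopped within about 1 mm of each other, as against a solid wall. In the picture its front edge lies on the back wall, at 75.4 mm against 75 expected.
- **Vials and glassware:** both vials stand upright in the carrier. The flask, bottle, dish, stopper and jar looked unmoved wherever the last pictures showed them.
- **Checks that disagreed:**
  - The caps read about 46 mm, against 48 expected.
  - The fingers' contact put the plate face at about 14 mm, against 15.
  - The plate's top edge, picked by eye, read 9.6 mm, against 15.

I put the first two down to calibration and the third to a poor edge pick, because the firm push gave no further travel.

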